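# Wedge the loose board tight in the sanding tray

### The job

Get the loose pine board ready for sanding: lift the lid off the green wedge box by its knob and set it down flat on the bench, clear of the box, take out the red-handled wedge and slide it, thin end first and flat on the tray floor, into the gap beside the board where that gap is wide enough to take it. Push it in along the slanted blue shoe until it jams and firmly presses the board flush along its whole length against its fence, and finish while still holding the wedge pushed in: do not let go. Do not force the wedge in beside the other board, whose gap is too narrow, and leave that board, the glue bottle, the sanding block and the tape measure where they are.

Things in the scene. Friction and masses are not known exactly. Their poses are not given: they have to be found in the camera images.
- tray: Brown sanding tray, fixed. Base 280 x 256 x 12 mm; origin: centre of its underside; x from the open end (robot side) to the closed back, y left. Three rails along x, 20 wide, top 30 mm above the bench, centred at y = 118, 0, -118, from x = -70 to 140, and a back stop (x 120 to 140) form two bays, open at x = -70; x -140 to -70 is bare apron. Each bay's +y rail is its fence. Yaw up to 0.2 rad.
- fence_a (a point): Point on the face of the +y bay's fence: tray x = 30, y = 108 mm, at the base's top (12 mm above the bench). Axes as the tray's; the board lies to its -y side.
- fence_b (a point): Same point on the -y bay's fence: tray x = 30, y = -10 mm.
- shoe_a (a point): Open end of the blue slanted shoe on the -y side of the +y bay: tray x = -70, y = 12 mm, at the base's top. The shoe is fixed, 18 mm high; its face runs from here 80 mm in x while rising 8 mm in y (1 in 10): it is 96 mm from the fence here, 88 mm at its far end (tray x = 10). Beyond that the rail is 98 mm from the fence.
- shoe_b (a point): Same point of the -y bay's shoe: tray x = -70, y = -106 mm. Driven along a shoe, the wedge itself pushes the board over to the fence; about 15 N of push jams it well. A wedge held a millimetre out of line can bind on the shoe alone before it presses on the board: ease it sideways and push on.
- loose_board: Pine board 180 (x) x 68 (y) x 18 mm, 0.11 kg, a groove across its top, flat on the tray in either bay. Origin: underside, middle of the long edge next to the fence; it reaches 68 mm from there to -y and 90 mm both ways in x. It starts 3 to 5 mm off its fence, 1 to 5 mm off the back stop, and slides easily.
- loose_gap (a point): The loose board's lower corner at the open end on the shoe side: (-90, -68, 0) mm from its origin. The gap from board to shoe starts 23 to 25 mm wide at the shoe's open end and 15 to 17 at its far end; with the board against the fence 28 and 20 mm.
- tight_board: Like the loose board but 81 mm wide (180 x 81 x 18 mm), in the other bay. Its gap to the shoe is only 10 to 12 mm at the open end: too narrow for the wedge. Origin as for the loose board. Leave it.
- wedge_box: Green wooden box, open-topped under its lid, fixed; outside 172 (x) x 112 (y) x 64 mm high, walls and floor 6 mm. Origin: centre of its underside. The wedge lies in it.
- lid: Loose wooden lid on the box, 172 x 112 x 10 mm, about 0.16 kg. Origin: centre of the underside of its plate, 64 mm above the bench while on the box. Two battens 6 mm deep beneath it, so on the bench its origin rests 6 mm high. Axes as the box's.
- knob (a point): Centre of the lid's dark knob, 28 mm above the lid's origin: an upright cylinder 25 mm across and 24 mm high (12 mm above and below this point).
- wedge: Pale wooden wedge, 0.06 kg, flat in the box, thin end to the box's +x. Origin: underside, below the middle of its grip block; x to the thin end. 120 mm long (x -40 to 80), 18 high. +y side straight (y = 12), goes against the board; -y side slanted 1 in 10 like the shoe (y = -4 at the thin end, -16 at the thick end): 16 to 28 mm wide.
- wedge_grip (a point): Point in the wedge's red grip block, 37 mm above the wedge's origin. The block is 50 (x) x 22 (y) x 30 mm, sides parallel to the straight side, from 18 to 48 mm above the origin (top 11 mm above this point). In the tray it stands clear above board and rails.
- wedge_tip (a point): Foot of the wedge's thin end on the straight side: (80, 12, 0) mm from its origin. With the board against its fence the wedge jams when its thick end is about level with the shoe's open end (wedge origin at tray x about -30 mm and 80 mm from the fence).
- glue_bottle: Yellow glue bottle, 58 mm across, 150 mm high, standing; origin: centre of its foot. Leave it. The bench on the robot's side of it, right of the tray (x 0.37 to 0.55, y -0.47 to -0.33 m), is clear: room for the lid.
- sanding_block: Cork and wood sanding block 110 x 60 x 42 mm; origin: centre of its underside. Leave it.
- tape_measure: Yellow tape measure 65 x 40 x 60 mm; origin: centre of its underside. Leave it.

How it is judged:
On the way, in this order (a step that is already met when the one before it is completed fails the run):
1. the lid lies flat on the bench clear of the box, let go (height (world z) of lid below 0.012 m and angle between lid's own z axis and vertical below 0.08 rad and horizontal distance between lid and wedge_box above 0.12 m and linear speed of lid below 0.02 m/s and contact force between the fingers and lid below 0.1 N), for 0.2 s.
2. the wedge lies in the loose board's gap, thin end first (x of wedge in the frame of loose_board between -0.15 and 0 m and y of wedge in the frame of loose_board between -0.09 and -0.077 m and angle between the x axis of wedge and the x axis of loose_board, either way round below 0.05 rad and z of wedge in the frame of tray between 0.008 and 0.017 m and angle between wedge's own z axis and vertical below 0.08 rad), for 0.1 s.
At the end, for the whole second after the job is handed in: Lid flat on the bench over 120 mm from the box centre, let go. Loose board flat, within 2 mm of its fence and 0.015 rad. Wedge flat (5 mm, 0.08 rad) in its gap, thin end in, along the board within 0.05 rad, pressing board and tray over 3 N each; fingers on it over 2 N; all at rest (all of step 1 and x of wedge in the frame of loose_board between -0.085 and 0 m and y of wedge in the frame of loose_board between -0.09 and -0.077 m and angle between the x axis of wedge and the x axis of loose_board, either way round below 0.05 rad and z of wedge in the frame of tray between 0.008 and 0.017 m and angle between wedge's own z axis and vertical below 0.08 rad and (y of loose_board in the frame of fence_a between -0.002 and 0.002 m or y of loose_board in the frame of fence_b between -0.002 and 0.002 m) and angle between the x axis of loose_board and the x axis of tray, either way round below 0.015 rad and angle between loose_board's own z axis and vertical below 0.03 rad and z of loose_board in the frame of tray between 0.009 and 0.015 m and contact force between wedge and loose_board above 3 N and contact force between wedge and tray above 3 N and contact force between the fingers and wedge above 2 N and linear speed of wedge below 0.01 m/s); the arm keeps its last pose, push and grip.
It fails at once if the tight board is shifted more than 10 mm (distance of tight_board from where it was at the start of the episode above 0.01 m).
It fails at once if the wedge is forced against the tight board (more than 5 N) (contact force between wedge and tight_board above 5 N).
It fails at once if the glue bottle, sanding block or tape measure is shifted more than 20 mm (distance of any of glue_bottle, sanding_block, tape_measure from where it was at the start of the episode above 0.02 m).
It also fails if it takes over 69 s, if anything falls off the work surface, if the arm or the gripper's body presses on something with over 40 N, if the wrist force passes 120 N, or if a joint passes its speed limit or range.

### The arm

A 7-joint arm with a two-finger parallel gripper is mounted at the origin on the work surface. World frame = base frame: x ahead of the robot, y to its left, z up, the work surface at z = 0. Lengths are in m, angles in rad, forces in N, time in s.
With the tool pointing down it reaches from about 0.4 to 0.85 m from the base axis. Payload 4.5 kg.
Tool frame: the origin (TCP) lies at the very end of the fingers, on their centre line; the grasp point (between the pads) lies 19 mm behind it (r.grip_depth is the z of the grasp point in the tool frame, in m); z points along the fingers, y is the line along which they close (so a half turn about z gives the same grasp; the last joint's range is limited). The gripper opens to 88 mm and grips with 3 to 60 N. Pads are 18 mm wide; open, the fingers measure 123 mm over their backs; the gripper's body (75 mm by 187 mm) begins 45 mm behind the grasp point.
Start: joints at [1.187, 0.689, -0.195, 1.565, 0.157, 0.902, -0.215], TCP at [0.254, -0.571, 0.239] pointing down, gripper open.
Joint ranges: [-3.01, 3.01], [-0.46, 2.08], [-1.47, 1.51], [0.13, 2.56], [-1, 4.14], [0.04, 2.09], [-2.66, 2.66]. Speed limits (rad/s): [2.57, 2.57, 3.14, 3.14, 3.14, 3.14, 3.14].

### API

Orientations are given as a unit quaternion [x, y, z, w].
In Python, from plant import r, eyes gives the robot as it stands (r), with the cameras (eyes).
- The arm moves only by the tool tcp_steps, called after "Emit:" in YAML: its name, and indented under it one key for each argument. Schema: {"type":"object","properties":{"plan":{"type":"array","items":{"type":"number"},"minItems":7,"maxItems":70},"clamp_n":{"type":"number"},"only":{"type":"string"},"quiet":{"type":"boolean"},"lines":{"type":"string"}},"required":["plan"],"additionalProperties":false}. plan is one flat list of numbers that holds 1 to 10 rows one after another, with no inner brackets; each row has 7 numbers: the opening from 0.0 (shut) to 1.0 (fully open), then dx, dy, dz in m, then a rotation vector rx, ry, rz in rad; each row is the pose to reach, as a shift and turn from the pose commanded when the call began, along the tool's axes at that moment; what a row does not reach only later rows make up. A row lasts 1/10 s, in which the tool goes at most 0.05 m and 0.15 rad, less where a joint would pass 70% of its speed; a pose out of reach is approached as far as the arm can. The fingers move at their own pace and stop on an object; clamp_n is the grip in N (left out, the last holds). Time passes only in rows, so rows that do not move let the fingers close. The tool returns the time, the measured TCP pose, the force, the opening and the grip force at its end. only (a regular expression) keeps the lines of the reply that match it, lines (a string "A,B") keeps lines A to B, and quiet returns only ok. Input that does not fit is refused with a message, and nothing moves.
- r.get_state(): the state, without advancing time (a new reading comes with each control period).
- eyes.snapshot(name): name is "side" or "top"; returns the picture (480x640x3 uint8, red, green, blue); there is no depth.
- eyes.camera_params(name): a dict with "fx", "fy", "cx", "cy" (pixels), "k1" (the pictures are not rectified: a ray, as slopes to the right and down, at radius r is drawn at 1 + k1 r^2 times it, then the intrinsics apply), "rvec" (rotation vector, rad) and "tvec" (3), from world to camera coordinates, as OpenCV has them. Camera axes: x right, y down, z forward; pixel columns grow to the right and rows downward; lengths in m; the calibration is good to about 2 mm. A picture is of the moment at which its call begins. camera_params takes no time and is no camera call.
- r.finish_job(): hands the job in; it is judged then, once.
The state is a dict: "clock": time; "q": joint angles; "qd": joint speeds; "joint_torque": joint torques, N m; "tool_pos": TCP position; "eef_rot": TCP orientation; "contact_force": force on the tool from outside, world axes, zero at the start; "moment": the same for the moment, N m; "opening": opening from 0.0 (shut) to 1.0 (fully open); "finger_force": force on a finger pad.
Only numpy, scipy, OpenCV 4.12 (cv2) and the standard library are available. Lean on these libraries where they do the work, as an engineer would, in place of code of your own. Each camera call takes 0.05 s, during which the arm holds its last target. There are 200 camera calls.

## Working session

There is one attempt and no reset: what is moved stays moved. The work goes in short steps, Python scripts to look and compute and a tool call to move; the robot and the scene stay as the last step left them, time stands still between calls to the robot, and variables do not carry over. Pictures are saved under pics/ and viewed, at most 10 in all, crops included, and the job is handed in when it is done.

```bash
ls; mkdir -p pics; python3 - <<'E'
from plant import r, eyes
import cv2
for n in("side","top"):
    cv2.imwrite(f"pics/{n}0.png",eyes.snapshot(n)[:,:,::-1]); print(n,eyes.camera_params(n))
s=r.get_state(); print(s,r.grip_depth)
E
```

```text
pics
plant.py
side {'fx': 472.9989534776351, 'fy': 472.9989534776351, 'cx': 320.4078842706193, 'cy': 240.5556228872308, 'k1': -0.11273162313144619, 'rvec': array([ 0.93135844, -2.30699054,  1.23301971]), 'tvec': array([0.40596313, 0.27965423, 0.76638272])}
top {'fx': 507.2965832861734, 'fy': 507.2965832861734, 'cx': 322.68086576322526, 'cy': 245.09512153357852, 'k1': -0.09771907194900117, 'rvec': array([ 2.16920913, -2.14839723,  0.16796232]), 'tvec': array([-0.02524242,  0.59127458,  1.20196015])}
{'clock': 0.1, 'q': array([ 1.18678317,  0.68988238, -0.19455849,  1.56621525,  0.15734196,
        0.90249727, -0.21510826]), 'qd': array([ 1.46534094e-03, -4.39756590e-04,  9.29314129e-05, -3.73386972e-03,
        1.71721524e-03,  7.30352999e-04,  1.02270269e-03]), 'joint_torque': array([-1.91532599e-03, -5.28497958e+01, -1.27086829e+00, -1.53836864e+01,
       -5.25166048e-02,  2.07709782e-03,  4.14684735e-05]), 'tool_pos': array([ 0.25334818, -0.57074523,  0.23800888]), 'eef_rot': array([ 9.78245434e-01,  2.07449336e-01, -2.27510645e-04, -7.69328139e-04]), 'contact_force': array([-0.14500631,  0.39430909, -0.24510899]), 'moment': array([-0.02765761, -0.01366631, -0.02313761]), 'finger_force': 0.0, 'opening': 0.9969968618750853} -0.0187
```

View pics/top0.png

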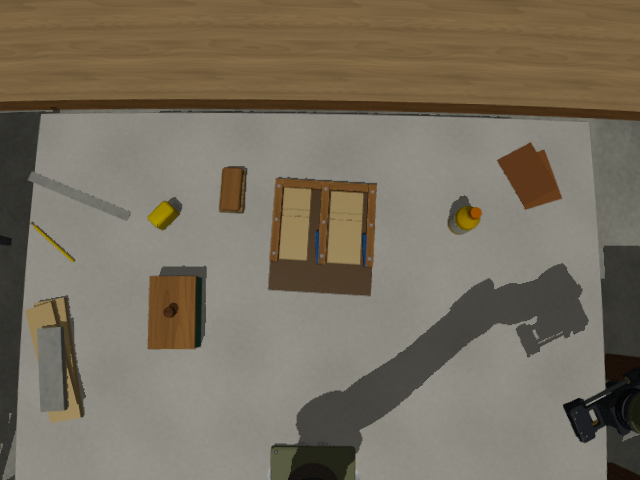

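View pics/side0.png

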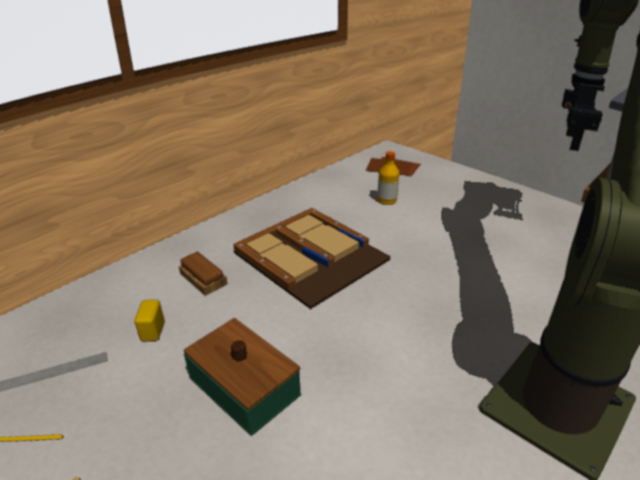

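```bash
cat > h.py <<'E'
import numpy as np, cv2
from scipy.spatial.transform import Rotation as R
from plant import r, eyes
def cam(n):
    c=eyes.camera_params(n); K=np.array([[c["fx"],0,c["cx"]],[0,c["fy"],c["cy"]],[0,0,1]])
    M=cv2.Rodrigues(np.array(c["rvec"]))[0]; return K,np.array([c["k1"],0,0,0]),M,np.array(c["tvec"])
def ray(n,p):
    K,d,M,t=cam(n); u=cv2.undistortPoints(np.array(p,float).reshape(-1,1,2),K,d).reshape(-1,2)
    return -M.T@t, np.c_[u,np.ones(len(u))]@M
def plane(n,p,z):
    o,d=ray(n,p); return o+d*((z-o[2])/d[:,2])[:,None]
def tri(p_top,p_side):
    o1,d1=ray("top",p_top);o2,d2=ray("side",p_side);d1=d1[0];d2=d2[0]
    s=np.linalg.lstsq(np.c_[d1,-d2],o2-o1,rcond=None)[0]
    a=o1+s[0]*d1;b=o2+s[1]*d2; return (a+b)/2,np.linalg.norm(a-b)
def proj(n,X):
    K,d,M,t=cam(n); return cv2.projectPoints(np.array(X,float).reshape(-1,3),cv2.Rodrigues(M)[0],t,K,d)[0].reshape(-1,2)
def totool(v):  # world shift -> tool axes
    return R.from_quat(r.get_state()["eef_rot"]).inv().apply(v)
E
python3 - <<'E'
import cv2
a=cv2.imread("pics/top0.png")[170:360,140:390]; cv2.imwrite("pics/t1.png",cv2.resize(a,None,fx=3.1,fy=3.1,interpolation=cv2.INTER_CUBIC))
a=cv2.imread("pics/side0.png")[200:440,170:400]; cv2.imwrite("pics/s1.png",cv2.resize(a,None,fx=2.5,fy=2.5,interpolation=cv2.INTER_CUBIC))
E
```

```text
(no output)
```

View pics/t1.png

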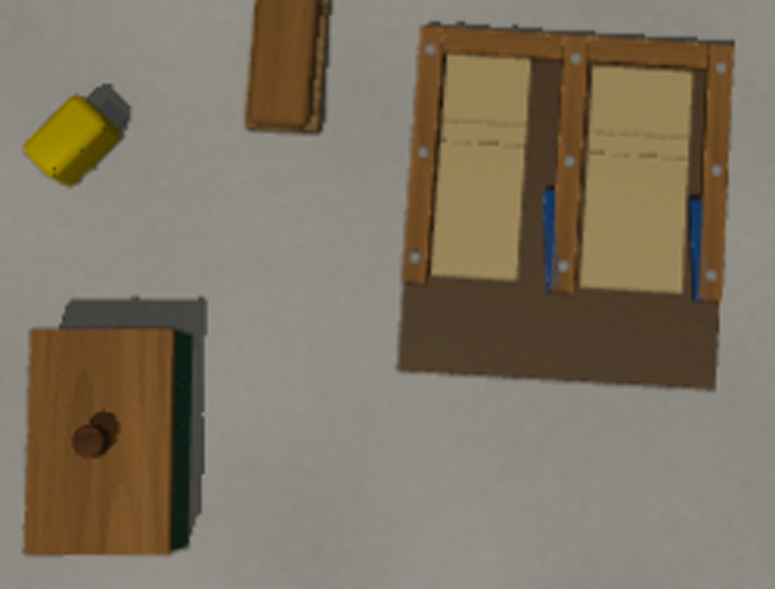

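View pics/s1.png

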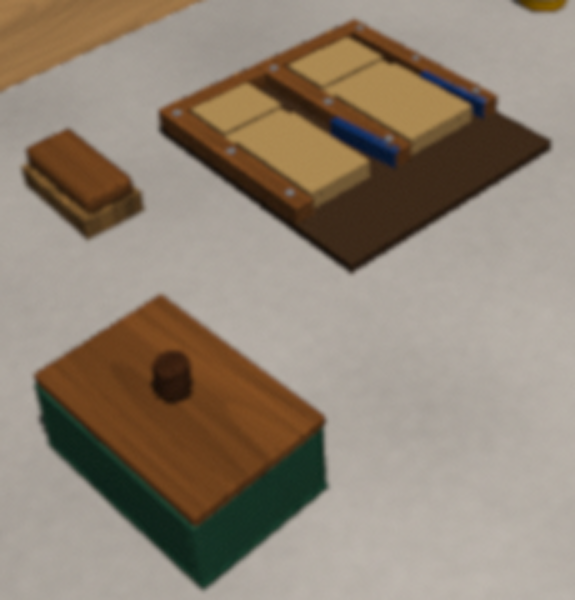

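Top view: box lid at left, about (149–200, 276–349), with the knob at (169,312). The tray is at (268–376, 178–295). The left (+y) bay holds the narrower, loose board, with the wide gap at u≈311–318. The right bay holds the tight board.

```bash
cat > m.py <<'E'
from h import *
T=cv2.imread("pics/top0.png");S=cv2.imread("pics/side0.png")
def seg(img,f,box):
    h=cv2.cvtColor(img,cv2.COLOR_BGR2HSV).astype(int);m=f(h[...,0],h[...,1],h[...,2]).astype(np.uint8)
    k=np.zeros_like(m);x0,y0,x1,y1=box;k[y0:y1,x0:x1]=1;m=m*k
    c=max(cv2.findContours(m,cv2.RETR_EXTERNAL,cv2.CHAIN_APPROX_NONE)[0],key=cv2.contourArea);return m,c
def quad(c):
    h=cv2.convexHull(c)
    for e in np.arange(1,15,.5):
        q=cv2.approxPolyDP(h,e,True).reshape(-1,2).astype(float)
        if len(q)<=4:break
    P=c.reshape(-1,2).astype(float);L=[]   # refine: fit line per side
    for i in range(len(q)):
        a,b=q[i],q[(i+1)%len(q)];d=(b-a)/np.linalg.norm(b-a);n=np.array([-d[1],d[0]])
        s=(P-a)@d;w=P[(abs((P-a)@n)<2)&(s>4)&(s<np.linalg.norm(b-a)-4)]
        vx,vy,x,y=cv2.fitLine(w.astype(np.float32),cv2.DIST_HUBER,0,.01,.01).ravel();L.append(np.cross([vx,vy,0]+np.array([x,y,0])+[0,0,1],[x,y,1]))
    out=[]
    for i in range(len(q)):
        p=np.cross(L[i-1],L[i]);out.append(p[:2]/p[2])
    return np.array(out)
if __name__=="__main__":
    for p in [(160,300),(190,312),(169,312),(175,312),(300,285),(300,220),(274,240),(317,245)]:print("top",p,cv2.cvtColor(T,cv2.COLOR_BGR2HSV)[p[1],p[0]])
    for p in [(220,340),(260,385),(239,360),(238,345),(310,290),(288,255),(317,255),(222,400)]:print("side",p,cv2.cvtColor(S,cv2.COLOR_BGR2HSV)[p[1],p[0]])
E
python3 m.py
```

```text
top (160, 300) [ 16 175 108]
top (190, 312) [ 16 168 114]
top (169, 312) [ 13 182  66]
top (175, 312) [ 14 175  35]
top (300, 285) [ 15 114  78]
top (300, 220) [ 20 108 151]
top (274, 240) [ 16 172 105]
top (317, 245) [106 189  96]
side (220, 340) [ 13 187 109]
side (260, 385) [ 14 193 102]
side (239, 360) [ 13 185  44]
side (238, 345) [ 11 188  57]
side (310, 290) [ 12 145  60]
side (288, 255) [ 19 131 171]
side (317, 255) [109 215  89]
side (222, 400) [ 74 138  35]
```

```bash
cat > m2.py <<'E'
from m import *
bt=(140,270,205,355); bs=(178,310,305,435)
lid=lambda H,s,v:(H>5)&(H<24)&(s>140)&(v>25)
qt=quad(seg(T,lid,bt)[1]);qs=quad(seg(S,lid,bs)[1])
print("lid top px",qt.round(1).tolist());print("lid side px",qs.round(1).tolist())
Pt=plane("top",qt,.074)
for p in qt:
    best=min(((tri(p,s)) for s in qs),key=lambda x:x[1]);print("lid corner",best[0].round(4),round(best[1],4))
c=Pt[:,:2].mean(0);print("lid centre @.074",c.round(4), "edges",[ (np.linalg.norm(e).round(4),np.arctan2(e[1],e[0]).round(3)) for e in np.roll(Pt,-1,0)[:,:2]-Pt[:,:2]])
kn=lambda H,s,v:(s>140)&(v>48)&(v<80)
m,kt=seg(T,kn,(158,300,180,322)); 
print("knob top px",cv2.minEnclosingCircle(kt),cv2.minAreaRect(kt))
m,ks=seg(S,lambda H,s,v:(s>140)&(v<85),(228,338,252,364))
print("knob side",cv2.boundingRect(ks))
for n,I,bx in(("top",T,(260,230,385,305)),("side",S,(285,225,395,310))):
    m,c=seg(I,lambda H,s,v:(H>5)&(H<24)&(s>85)&(v<92)&(v>30),bx)
    print(n,"apron",quad(c).round(1).tolist(),cv2.contourArea(c))
    for k in (0,1):
      bb=[[(305,225,325,270),(350,225,372,272)],[(295,240,335,270),(330,215,370,250)]][n=="side"][k]
      m,c=seg(I,lambda H,s,v:(H>95)&(H<125)&(s>120)&(v>40),bb);print(n,"blue",k,cv2.boundingRect(c),cv2.approxPolyDP(c,1.5,True).reshape(-1,2).tolist())
m,c=seg(T,lambda H,s,v:(H>16)&(H<28)&(s<145)&(s>70)&(v>115),(272,182,318,262))
q=quad(c);print("board",q.round(1).tolist(),plane("top",q,.030).round(4).tolist())
E
python3 m2.py
```

```text
lid top px [[195.0, 276.0], [195.0, 348.0], [147.8, 348.0], [150.4, 276.0]]
lid side px [[233.7, 318.5], [300.0, 367.8], [248.0, 409.4], [182.9, 350.8]]
lid corner [0.5102 0.2842 0.0684] 0.0001
lid corner [0.3409 0.2788 0.0653] 0.0001
lid corner [0.3382 0.3905 0.0656] 0.0015
lid corner [0.5094 0.3931 0.0662] 0.0017
lid centre @.074 [0.4247 0.3344] edges [(np.float64(0.1684), np.float64(-3.106)), (np.float64(0.1116), np.float64(1.59)), (np.float64(0.169), np.float64(0.009)), (np.float64(0.107), np.float64(-1.557))]
knob top px ((170.0, 309.5), 8.20071029663086) ((170.5, 310.0000305175781), (10.606600761413574, 16.26345443725586), 45.0)
knob side (230, 341, 17, 21)
top apron [[371.0, 294.5], [267.0, 288.2], [280.8, 231.0], [358.7, 241.6]] 3143.0
top blue 0 (315, 231, 4, 32) [[318, 231], [315, 232], [316, 262]]
top blue 1 (362, 234, 4, 33) [[365, 234], [362, 235], [364, 266]]
side apron [[390.2, 257.3], [310.1, 307.2], [285.7, 289.1], [362.0, 242.1]] 2541.0
side blue 0 (303, 248, 25, 18) [[303, 248], [305, 254], [327, 265], [327, 259]]
side blue 1 (339, 229, 24, 17) [[339, 229], [357, 239], [362, 245], [361, 239]]
board [[310.1, 189.6], [305.5, 259.6], [279.1, 257.6], [284.4, 187.4]] [[0.7333, 0.0131, 0.03], [0.5565, 0.0222, 0.03], [0.5608, 0.0872, 0.03], [0.7382, 0.0776, 0.03]]
```

```bash
cat > m3.py <<'E'
from h import *
K=tri([168.7,311.9],[238.3,344.3]);print("knob top",K)
T=cv2.imread("pics/top0.png")
def o(p):return (np.array(p)+.5)/3.1-.5+[140,170]
scr=[[430,49],[422,152],[414,258],[575,58],[569,161],[562,266],[721,68],[716,171],[711,275]]
ot=lambda p:(np.array(p,float)+.5)/2.5-.5+[170,200]
side=[[177,113],[231,152],[290,192],[272,69],[328,101],[388,140],[358,23],[416,58],[474,97]]
sT=[];h=cv2.cvtColor(T,cv2.COLOR_BGR2HSV)
for p in scr:
    x,y=np.round(o(p)).astype(int);w=np.clip(150-h[y-3:y+4,x-3:x+4,1].astype(float),0,None)
    g=np.mgrid[-3:4,-3:4];sT.append([x+(w*g[1]).sum()/w.sum(),y+(w*g[0]).sum()/w.sum()])
Z=[tri(a,ot(b)) for a,b in zip(sT,side)];print("screw z",[(round(z[0][2],4),round(z[1],4)) for z in Z])
P=plane("top",sT,.030)[:,:2].reshape(3,3,2);print(P.round(4).tolist())
ang=[np.arctan2(*(l[0]-l[2])[::-1]) for l in P]; lat=[np.arctan2(*(P[0,i]-P[2,i])[::-1])-np.pi/2 for i in range(3)]
print("yaw",np.round(ang,4),np.round(lat,4),"width",[np.linalg.norm(P[0,i]-P[2,i]) for i in range(3)])
yaw=np.mean(ang+lat);u=np.array([np.cos(yaw),np.sin(yaw)]);v=np.array([-u[1],u[0]])
yc=(P.reshape(-1,2)@v).mean()
A=plane("top",[[371,294.9],[267,288.6]],.012)[:,:2];print("apron corners",A.round(4),np.linalg.norm(A[0]-A[1]),(A@u).round(4),(A@v).round(4),"yaw",np.arctan2(*(A[1]-A[0])[::-1])-np.pi/2)
bk=(P[:,0]@u).mean();print("back screws u",bk,"front screws",(P[:,2]@u).mean())
x0=(A@u).mean()+.140;org=u*x0+v*yc;print("tray",org,yaw)
B=np.array([[0.7333,0.0131],[0.5565,0.0222],[0.5608,0.0872],[0.7382,0.0776]])-org;print("board in tray",np.c_[B@u,B@v].round(4).tolist())
bl=plane("top",[[316,262.5],[318.5,231]],.030)[:,:2]-org;print("shoe in tray",np.c_[bl@u,bl@v].round(4).tolist())
E
python3 m3.py
```

```text
knob top (array([0.42453065, 0.33482284, 0.10095733]), np.float64(0.0009743880814298098))
screw z [(np.float64(0.0292), np.float64(0.0019)), (np.float64(0.0268), np.float64(0.0008)), (np.float64(0.0298), np.float64(0.0015)), (np.float64(0.0269), np.float64(0.0009)), (np.float64(0.0291), np.float64(0.0)), (np.float64(0.0283), np.float64(0.0027)), (np.float64(0.0349), np.float64(0.0022)), (np.float64(0.0279), np.float64(0.0005)), (np.float64(0.0202), np.float64(0.0007))]
[[[0.7435, 0.0946], [0.6582, 0.0969], [0.5733, 0.1027]], [[0.7368, -0.025], [0.6521, -0.0208], [0.5678, -0.0129]], [[0.7307, -0.1429], [0.6459, -0.1388], [0.5613, -0.1332]]]
yaw [-0.0477 -0.0716 -0.057 ] [-0.0537 -0.0522 -0.051 ] width [np.float64(0.23787790196350675), np.float64(0.2360285586570141), np.float64(0.23628164305426994)]
apron corners [[ 0.472  -0.1411]
 [ 0.4852  0.117 ]] 0.2583958825257474 [0.4791 0.4779] [-0.1146  0.1438] yaw -0.051079236142472784
back screws u 0.7372173854794936 front screws 0.5674012232737644
tray [ 0.61844856 -0.01805973] -0.05554821133217754
board in tray [[0.1129, 0.0375], [-0.0641, 0.0368], [-0.0634, 0.1019], [0.1143, 0.1022]]
shoe in tray [[-0.0695, 0.0106], [0.0092, 0.0095]]
```

Emit:
tcp_steps:
  plan: [1,0.35,-0.35,-0.01,0,0,0.418,1,0.35,-0.35,-0.01,0,0,0.418,1,0.35,-0.35,-0.01,0,0,0.418,1,0.35,-0.35,-0.01,0,0,0.418,1,0.35,-0.35,-0.01,0,0,0.418,1,0.35,-0.35,-0.01,0,0,0.418,1,0.35,-0.35,-0.01,0,0,0.418,1,0.35,-0.35,-0.01,0,0,0.418,1,0.35,-0.35,-0.01,0,0,0.418,1,0.35,-0.35,-0.01,0,0,0.418]
  clamp_n: 20

```text
clock: 1.1
tool_pos: [0.4319, -0.1069, 0.2487]
eef_rot: [1.0, 0.0, -0.0, -0.0]
contact_force: [1.0, -0.2, -1.0]
opening: 1.001
finger_force: 0.0
```

```bash
cat > w.py <<'E'
import sys
from h import *
s=r.get_state();E=R.from_quat(s["eef_rot"]);X=E.as_matrix()
t=np.array(eval(sys.argv[1]));yaw=float(sys.argv[2])
D=R.from_matrix(np.array([[np.cos(yaw),np.sin(yaw),0],[np.sin(yaw),-np.cos(yaw),0],[0,0,-1]]))
print("pos",s["tool_pos"].round(4),"yaw",round(np.arctan2(X[1,0],X[0,0]),4),"shift",E.inv().apply(t-s["tool_pos"]).round(4),"rot",(E.inv()*D).as_rotvec().round(4),"F",s["contact_force"].round(1),"op",round(s["opening"],3),"ff",s["finger_force"],"t",s["clock"])
E
python3 w.py '[.4245,.3345,.14]' 0
```

```text
pos [ 0.4319 -0.1069  0.2487] yaw 0.0009 shift [-0.007  -0.4413  0.1088] rot [-0.0003  0.      0.0009] F [ 1.  -0.2 -1. ] op 1.001 ff 0.0 t 1.1
```

Emit:
tcp_steps:
  plan: [1,-0.007,-0.44,0.05,0,0,0,1,-0.007,-0.44,0.05,0,0,0,1,-0.007,-0.44,0.05,0,0,0,1,-0.007,-0.44,0.05,0,0,0,1,-0.007,-0.44,0.05,0,0,0,1,-0.007,-0.44,0.05,0,0,0,1,-0.007,-0.44,0.05,0,0,0,1,-0.007,-0.44,0.05,0,0,0,1,-0.007,-0.44,0.05,0,0,0,1,-0.007,-0.44,0.05,0,0,0]

```text
clock: 2.1
tool_pos: [0.4224, 0.3387, 0.1977]
eef_rot: [1.0, 0.005, -0.0, -0.003]
contact_force: [-1.1, -0.6, -0.1]
opening: 0.999
finger_force: 0.0
```

Emit:
tcp_steps:
  plan: [1,0,0,0.04,0,0,0,1,0,0,0.06,0,0,0]

```text
clock: 2.3
tool_pos: [0.4237, 0.3297, 0.1368]
eef_rot: [1.0, 0.0, -0.001, 0.001]
contact_force: [-0.1, -0.8, -0.0]
opening: 1.003
finger_force: 0.0
```

```bash
python3 w.py '[.4245,.3345,.079]' 0
python3 - <<'E'
from h import *
t=eyes.snapshot("top")[230:370,110:240,::-1];s=eyes.snapshot("side")[270:440,160:320,::-1]
cv2.imwrite("pics/k.png",np.hstack([cv2.resize(t,(390,420)),cv2.resize(s,(395,420))]))
E
```

```text
pos [0.4237 0.3297 0.1368] yaw 0.0003 shift [ 0.0009 -0.0049  0.0578] rot [0.002  0.0017 0.0003] F [-0.1 -0.8 -0. ] op 1.003 ff 0.0 t 2.3
```

View pics/k.png

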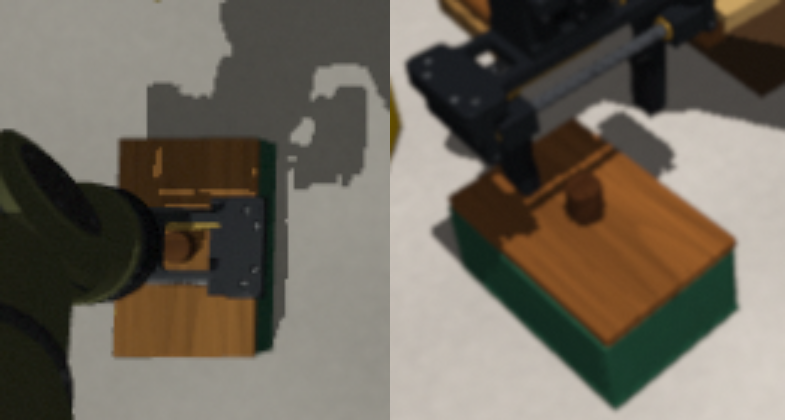

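The fingers straddle the knob, with the closing axis across y. Descending and gripping.

Emit:
tcp_steps:
  plan: [1,0.001,-0.003,0.03,0,0,0,1,0.001,-0.003,0.05,0,0,0,1,0.001,-0.003,0.057,0,0,0,0,0.001,-0.003,0.057,0,0,0,0,0.001,-0.003,0.057,0,0,0,0,0.001,-0.003,0.057,0,0,0,0,0.001,-0.003,0.057,0,0,0,0,0.001,-0.003,0.057,0,0,0]
  clamp_n: 30

```text
clock: 3.2
tool_pos: [0.4259, 0.3339, 0.0823]
eef_rot: [1.0, -0.0, 0.0, -0.0]
contact_force: [0.4, 0.3, -0.4]
opening: 0.572
finger_force: 0.0
```

```bash
python3 w.py '[.4245,.3345,.079]' 0
```

```text
pos [0.4259 0.3339 0.0823] yaw -0.0002 shift [-0.0014 -0.0006  0.0033] rot [-0.0006 -0.0008 -0.0002] F [ 0.4  0.3 -0.4] op 0.572 ff 0.0 t 3.2
```

Emit:
tcp_steps:
  plan: [0,-0.001,0,0.003,0,0,0,0,-0.001,0,0.003,0,0,0,0,-0.001,0,0.003,0,0,0,0,-0.001,0,0.003,0,0,0,0,-0.001,0,0.003,0,0,0,0,-0.001,0,0.003,0,0,0,0,-0.001,0,0.003,0,0,0]
  clamp_n: 30

```text
clock: 3.9
tool_pos: [0.4245, 0.3335, 0.0786]
eef_rot: [1.0, -0.0, -0.0, 0.0]
contact_force: [-0.4, 0.3, -1.7]
opening: 0.274
finger_force: 30.0
```

Emit:
tcp_steps:
  plan: [0,0,0,-0.01,0,0,0,0,0,0,-0.03,0,0,0,0,0,0,-0.06,0,0,0,0,0,0,-0.09,0,0,0,0,0,0,-0.1,0,0,0,0,0,0,-0.1,0,0,0]

```text
clock: 4.5
tool_pos: [0.4253, 0.3341, 0.1802]
eef_rot: [1.0, -0.0, 0.001, -0.001]
contact_force: [0.5, 0.7, -1.9]
opening: 0.273
finger_force: 30.0
```

```bash
python3 w.py '[.45,-.28,.18]' 0
```

```text
pos [0.4253 0.3341 0.1802] yaw -0.0004 shift [ 0.0249  0.6141 -0.001 ] rot [-0.0021 -0.0025 -0.0004] F [ 0.5  0.7 -1.9] op 0.273 ff 29.99997904524207 t 4.5
```

Emit:
tcp_steps:
  plan: [0,0,0.01,0,0,0,0,0,0,0.03,0,0,0,0,0,0,0.06,0,0,0,0,0,0.005,0.1,0,0,0,0,0,0.005,0.14,0,0,0,0,0,0.01,0.18,0,0,0,0,0,0.01,0.22,0,0,0,0,0,0.01,0.26,0,0,0,0,0,0.01,0.3,0,0,0,0,0,0.01,0.34,0,0,0,0]

```text
clock: 5.5
tool_pos: [0.4327, -0.0086, 0.1774]
eef_rot: [1.0, -0.0, -0.002, 0.0]
contact_force: [0.4, -0.6, -2.7]
opening: 0.272
finger_force: 30.0
```

Emit:
tcp_steps:
  plan: [0,0,0.04,0,0,0,0,0,0,0.08,0,0,0,0,0,0.005,0.12,0,0,0,0,0,0.01,0.16,0,0,0,0,0,0.015,0.2,0,0,0,0,0,0.015,0.24,0,0,0,0,0,0.015,0.26,0,0,0,0,0,0.015,0.27,0,0,0,0,0,0.015,0.274,0,0,0,0,0,0.015,0.274,0,0,0,0]

```text
clock: 6.5
tool_pos: [0.4489, -0.2794, 0.178]
eef_rot: [1.0, 0.0, -0.001, -0.001]
contact_force: [-0.2, -0.1, -1.7]
opening: 0.269
finger_force: 30.0
```

```bash
python3 w.py '[.45,-.28,.021]' 0
```

```text
pos [ 0.4489 -0.2794  0.178 ] yaw 0.0005 shift [0.0013 0.0009 0.157 ] rot [-0.0014  0.0014  0.0005] F [-0.2 -0.1 -1.7] op 0.269 ff 29.99995306134224 t 6.5
```

Emit:
tcp_steps:
  plan: [0,0,0,0.02,0,0,0,0,0,0,0.05,0,0,0,0,0,0,0.08,0,0,0,0,0,0,0.11,0,0,0,0,0,0,0.135,0,0,0,0,0,0,0.145,0,0,0,0,0,0,0.15,0,0,0,0,0,0,0.154,0,0,0,0,0,0,0.156,0,0,0,0,0,0,0.156,0,0,0]

```text
clock: 7.5
tool_pos: [0.4499, -0.2805, 0.0234]
eef_rot: [1.0, -0.0, 0.001, 0.0]
contact_force: [1.2, 0.2, -2.1]
opening: 0.274
finger_force: 30.0
```

```bash
python3 w.py '[.45,-.28,.021]' 0
```

```text
pos [ 0.4499 -0.2805  0.0234] yaw -0.0002 shift [ 0.0001 -0.0005  0.0024] rot [ 0.0006 -0.0011 -0.0002] F [ 1.2  0.2 -2.1] op 0.274 ff 29.999988488852978 t 7.5
```

Emit:
tcp_steps:
  plan: [0,0,0,0.002,0,0,0,0,0,0,0.003,0,0,0,0,0,0,0.003,0,0,0]

```text
clock: 7.8
tool_pos: [0.4498, -0.2806, 0.0205]
eef_rot: [1.0, -0.0, 0.001, 0.0]
contact_force: [-1.1, -0.2, 3.8]
opening: 0.272
finger_force: 30.0
```

```bash
python3 w.py '[.45,-.28,.021]' 0
```

```text
pos [ 0.4498 -0.2806  0.0205] yaw -0.0003 shift [ 0.0002 -0.0006 -0.0005] rot [ 0.0007 -0.001  -0.0003] F [-1.1 -0.2  3.8] op 0.272 ff 29.999780505895615 t 7.8
```

Emit:
tcp_steps:
  plan: [1,0,0,0,0,0,0,1,0,0,0,0,0,0,1,0,0,0,0,0,0,1,0,0,0,0,0,0,1,0,0,-0.03,0,0,0,1,0,0,-0.08,0,0,0,1,0,0,-0.13,0,0,0,1,0,0,-0.18,0,0,0,1,0,0,-0.2,0,0,0]

```text
clock: 8.7
tool_pos: [0.4512, -0.2813, 0.2242]
eef_rot: [1.0, -0.0, 0.003, 0.002]
contact_force: [-0.0, -0.7, 0.2]
opening: 0.997
finger_force: 0.0
```

```bash
python3 - <<'E'
from h import *
t=eyes.snapshot("top")[:,:,::-1];s=eyes.snapshot("side")[:,:,::-1]
cv2.imwrite("pics/top1.png",t);cv2.imwrite("pics/side1.png",s)
cv2.imwrite("pics/w.png",np.hstack([cv2.resize(t[260:360,135:215],(400,500),interpolation=2),cv2.resize(s[310:440,175:310],(400,500),interpolation=2)]))
E
```

```text
(no output)
```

View pics/w.png

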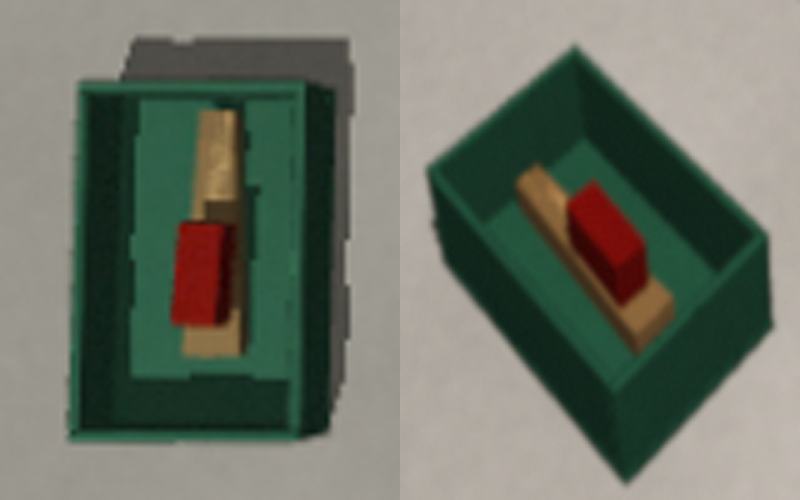

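View pics/side1.png

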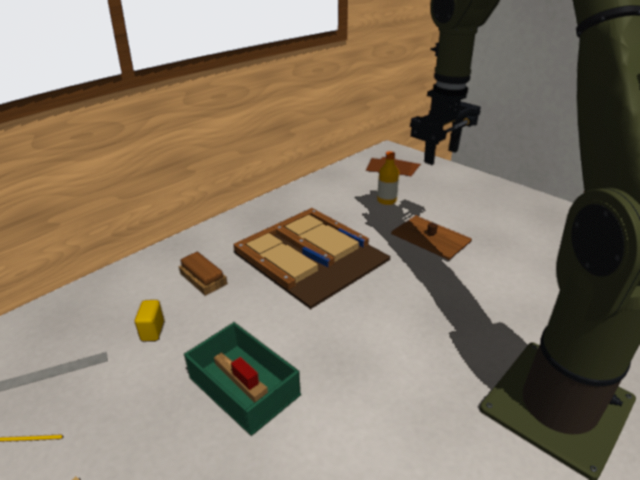

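Lid lies flat at right (side ≈(432,236)). In the box the wedge's thin end is to +x; red grip top is at top px ≈(175,315).

```bash
cat > m4.py <<'E'
from m import *
T=cv2.imread("pics/top1.png");S=cv2.imread("pics/side1.png")
red=lambda lo:(lambda H,s,v:((H<8)|(H>172))&(s>150)&(v>lo))
for n,I,b in(("top",T,(160,290,190,335)),("side",S,(225,345,265,395))):
    h=cv2.cvtColor(I,cv2.COLOR_BGR2HSV);m,c=seg(I,red(40),b);v=h[...,2][m>0];print(n,np.percentile(v,[5,20,35,50,65,80,95]))
    y,x=np.where(m>0);print(I[y.min():y.max()+1:2,x.min():x.max()+1,2],x.min(),y.min())
E
python3 m4.py
```

```text
top [ 47.   68.  119.1 125.  126.  127.  129. ]
[[ 47  54  72  73  78  83  68  65  62  61  60  61  59]
 [ 51  80 125 125 126 127 126 126 127 117  86  47  49]
 [ 50  82 128 124 125 125 126 125 127 113  68  48  49]
 [ 59 107 124 126 125 125 125 125 125 109  60  47  50]
 [ 60 112 125 126 126 125 125 126 126 107  46  48  53]
 [ 63 124 127 125 126 127 128 129 126 103  47  47  53]
 [ 60 127 127 126 126 127 127 128 124  98  43  47  54]
 [ 70 127 126 126 126 126 127 126 121  91  47  50  57]
 [ 85 123 124 124 127 127 129 129 120  70  46  50  57]
 [ 97 124 124 125 126 127 127 129 119  61  47  51 101]
 [ 94 114 116 128 127 127 128 129 118  60  65  91 129]] 169 304
side [ 54.  67.  79. 102. 120. 123. 125.]
[[ 33  33  34  35  39  52  69  87  94  78  55  40  34  35  34  34  34  34
   32  28  23  19  16  15  14  16]
 [ 47  45  55  73  93 110 120 123 125 117 104  81  58  42  34  34  35  34
   34  33  31  29  24  20  17  16]
 [100 100 113 121 125 125 124 124 123 123 122 117 105  86  63  44  36  33
   33  34  33  35  32  34  27  24]
 [117 121 125 126 124 125 123 122 123 122 122 121 121 119 109  93  70
[... 656 characters left out ...]
22
  123 123 119 112 102  92  82  70]
 [ 68  79  93  96  84  66  55  53  54  53  55  61  74  91 108 117 120 117
  112 104  94  84  81  79  77  71]
 [ 60  63  69  83  97  99  86  67  57  54  54  53  57  59  72  87  91  86
   82  80  80  78  79  78  77  75]
 [ 48  56  60  63  68  81  97 101  88  66  56  53  55  55  57  65  75  80
   78  79  80  79  79  76  77  78]
 [ 37  42  50  55  59  63  68  79  96 101  88  69  55  53  54  61  72  78
   79  78  79  78  76  77  77  83]
 [ 36  36  38  42  48  55  60  62  68  81  97 102  89  69  57  59  68  77
   77  77  77  78  82  89  99 111]
 [ 36  36  35  36  36  42  47  55  59  63  68  81  99 103  88  70  65  73
   77  80  89 102 113 128 136 138]] 232 357
```

```bash
cat > m5.py <<'E'
from m import *
def grip(tn,sn,bt,bs,zt,lo=(92,96)):
    C=[];Q=[]
    for f,b,l in((tn,bt,lo[0]),(sn,bs,lo[1])):
        I=cv2.imread(f);x0,y0,x1,y1=b;k=8
        J=cv2.resize(I[y0:y1,x0:x1],None,fx=k,fy=k,interpolation=1)
        m,c=seg(J,lambda H,s,v:((H<8)|(H>172))&(s>150)&(v>l),(0,0,J.shape[1],J.shape[0]))
        M=cv2.moments(c);p=np.array([M["m10"]/M["m00"],M["m01"]/M["m00"]]);C.append((p+.5)/k-.5+[x0,y0])
        bx=cv2.boxPoints(cv2.minAreaRect(c));Q.append((bx+.5)/k-.5+[x0,y0])
    print("px",C,"tri",tri(*C),"plane",plane("top",[C[0]],zt))
    q=plane("top",Q[0],zt)[:,:2]
    for e in np.roll(q,-1,0)-q:
        print("edge",np.linalg.norm(e).round(4),np.arctan2(e[1],e[0]).round(4))
if __name__=="__main__":grip("pics/top1.png","pics/side1.png",(160,290,190,335),(220,345,265,395),.054)
E
python3 m5.py; python3 w.py '[.4,.33,.15]' 0
```

```text
px [array([173.85197317, 314.50330286]), array([243.79835453, 367.97356976])] tri (array([0.41822692, 0.33602288, 0.05007288]), np.float64(0.0002495027471507562)) plane [[0.41832274 0.33504415 0.054     ]]
edge 0.0483 -0.0284
edge 0.0214 -1.6224
edge 0.0483 3.1114
edge 0.0213 1.5211
pos [ 0.4512 -0.2814  0.223 ] yaw -0.0006 shift [-0.052  -0.6116  0.0706] rot [ 0.0035 -0.0063 -0.0006] F [ 0.4  0.2 -0.4] op 1.001 ff 0.0 t 8.8
```

Emit:
tcp_steps:
  plan: [0.5,-0.005,-0.03,0,0,0,0,0.5,-0.02,-0.08,0,0,0,0,0.5,-0.03,-0.13,0,0,0,0,0.5,-0.033,-0.18,0,0,0,0,0.5,-0.033,-0.23,0,0,0,0,0.5,-0.033,-0.28,0,0,0,0,0.5,-0.033,-0.33,0,0,0,0,0.5,-0.033,-0.38,0,0,0,0,0.5,-0.033,-0.43,0,0,0,0,0.5,-0.033,-0.47,0,0,0,0]

```text
clock: 9.8
tool_pos: [0.4153, 0.1921, 0.2185]
eef_rot: [1.0, 0.001, -0.001, 0.0]
contact_force: [0.1, 0.1, -1.1]
opening: 0.5
finger_force: 0.0
```

Emit:
tcp_steps:
  plan: [0.5,0,-0.04,0.02,0,0,0.04,0.5,0,-0.08,0.04,0,0,0.04,0.5,0,-0.12,0.07,0,0,0.04,0.5,0,-0.14,0.08,0,0,0.04,0.5,0,-0.146,0.09,0,0,0.04,0.5,0,-0.146,0.09,0,0,0.04,0.5,0,-0.146,0.09,0,0,0.04]

```text
clock: 10.5
tool_pos: [0.4167, 0.3334, 0.1294]
eef_rot: [1.0, -0.021, -0.0, 0.001]
contact_force: [1.4, 0.4, -0.2]
opening: 0.497
finger_force: 0.0
```

```bash
python3 w.py '[.4183,.3355,.029]' -0.04
```

```text
pos [0.4167 0.3334 0.1294] yaw -0.0422 shift [ 0.0015 -0.0024  0.1004] rot [ 0.0025  0.0005 -0.0022] F [ 1.4  0.4 -0.2] op 0.497 ff 0.0 t 10.5
```

Emit:
tcp_steps:
  plan: [0.5,0.001,-0.002,0.03,0,0,0,0.5,0.001,-0.002,0.06,0,0,0,0.5,0.001,-0.002,0.085,0,0,0,0.5,0.001,-0.002,0.095,0,0,0,0.5,0.001,-0.002,0.098,0,0,0,0.5,0.001,-0.002,0.098,0,0,0]

```text
clock: 11.1
tool_pos: [0.4183, 0.3371, 0.0324]
eef_rot: [1.0, -0.021, 0.0, -0.0]
contact_force: [0.0, 0.6, -0.3]
opening: 0.5
finger_force: 0.0
```

```bash
python3 w.py '[.4183,.3355,.029]' -0.04
```

```text
pos [0.4183 0.3371 0.0324] yaw -0.0414 shift [0.     0.0016 0.0034] rot [-0.0002 -0.0009 -0.0014] F [ 0.   0.6 -0.3] op 0.5 ff 0.0 t 11.1
```

Emit:
tcp_steps:
  plan: [0,0,0,0,0,0,0,0,0,0,0,0,0,0,0,0,0,0,0,0,0,0,0,0,0,0,0,0,0,0,0,0,0,0,0,0,0,0,0,0,0,0]
  clamp_n: 50

```text
clock: 11.7
tool_pos: [0.418, 0.3378, 0.0323]
eef_rot: [1.0, -0.02, 0.0, -0.0]
contact_force: [-0.2, -0.8, 6.5]
opening: 0.248
finger_force: 50.0
```

```bash
python3 w.py '[.4183,.3355,.029]' -0.04
```

```text
pos [0.418  0.3378 0.0323] yaw -0.0402 shift [0.0004 0.0023 0.0033] rot [-0.0005 -0.0008 -0.0002] F [-0.2 -0.8  6.5] op 0.248 ff 49.99963894486427 t 11.7
```

```bash
cat > tr.py <<'E'
import sys,subprocess
from h import *
yaw=-.053;u=np.array([np.cos(yaw),np.sin(yaw)]);v=np.array([-u[1],u[0]]);org=np.array([.6192,-.0182])
s=r.get_state();p=s["tool_pos"][:2]-org;print("tray xy of TCP",(p@u).round(4),(p@v).round(4),"z",s["tool_pos"][2].round(4),"F tray",(s["contact_force"][:2]@u).round(1),(s["contact_force"][:2]@v).round(1),s["contact_force"][2].round(1),"M",s["moment"].round(2),"moment ff",round(s["finger_force"],1))
if len(sys.argv)>1:
    X,Y,Z=eval(sys.argv[1]);w=org+X*u+Y*v;subprocess.run(["python3","w.py",str([*w,Z]),str(yaw)])
E
```

Emit:
tcp_steps:
  plan: [0,0,0,-0.01,0,0,0,0,0,0,-0.03,0,0,0,0,0,0,-0.06,0,0,0,0,0,0,-0.09,0,0,0,0,0,0,-0.11,0,0,0,0,0,0,-0.12,0,0,0,0,0,0,-0.12,0,0,0]

```text
clock: 12.4
tool_pos: [0.4181, 0.3381, 0.1529]
eef_rot: [1.0, -0.02, 0.001, -0.001]
contact_force: [-0.3, 0.3, -0.8]
opening: 0.249
finger_force: 50.0
```

```bash
python3 tr.py '[-.165,.0215,.07]'
```

```text
pos [0.4181 0.3381 0.1529] yaw -0.0402 shift [0.0503 0.3244 0.0825] rot [-0.0017 -0.0018  0.0128] F [-0.3  0.3 -0.8] op 0.249 ff 49.99807946383953 t 12.4
tray xy of TCP -0.2196 0.3451 z 0.1529 F tray -0.4 0.3 -0.8 M [ 0.04 -0.06 -0.02] moment ff 50.0
```

Emit:
tcp_steps:
  plan: [0,0.002,0.015,0,0,0,0.013,0,0.005,0.05,0,0,0,0.013,0,0.01,0.09,0,0,0,0.013,0,0.02,0.13,0,0,0,0.013,0,0.03,0.17,0,0,0,0.013,0,0.04,0.21,0,0,0,0.013,0,0.045,0.25,0,0,0,0.013,0,0.05,0.29,0.01,0,0,0.013,0,0.05,0.31,0.03,0,0,0.013,0,0.05,0.32,0.05,0,0,0.013]

```text
clock: 13.4
tool_pos: [0.4531, 0.0115, 0.1004]
eef_rot: [1.0, -0.03, -0.001, 0.001]
contact_force: [0.3, -0.4, -0.5]
opening: 0.247
finger_force: 50.0
```

Emit:
tcp_steps:
  plan: [0,0,0.003,0.015,0,0,0,0,0,0.004,0.03,0,0,0,0,0,0.004,0.03,0,0,0,0,0,0.004,0.03,0,0,0]

```text
clock: 13.8
tool_pos: [0.4533, 0.0112, 0.0712]
eef_rot: [1.0, -0.027, -0.001, 0.0]
contact_force: [-0.0, -0.2, -0.9]
opening: 0.241
finger_force: 50.0
```

```bash
python3 tr.py '[-.165,.0215,.039]'
python3 - <<'E'
from h import *
t=eyes.snapshot("top")[:,:,::-1];s=eyes.snapshot("side")[:,:,::-1]
cv2.imwrite("pics/top2.png",t);cv2.imwrite("pics/side2.png",s)
cv2.imwrite("pics/i.png",np.hstack([cv2.resize(t[170:320,260:380],(400,500),interpolation=2),cv2.resize(s[200:330,240:370],(400,500),interpolation=2)]))
E
```

```text
pos [0.4533 0.0112 0.0712] yaw -0.0539 shift [ 0.0023 -0.001   0.0322] rot [ 0.0008  0.0026 -0.0009] F [-0.  -0.2 -0.9] op 0.241 ff 49.998017996549606 t 13.8
tray xy of TCP -0.1672 0.0206 z 0.0712 F tray -0.0 -0.2 -0.9 M [0.1  0.02 0.  ] moment ff 50.0
```

View pics/i.png

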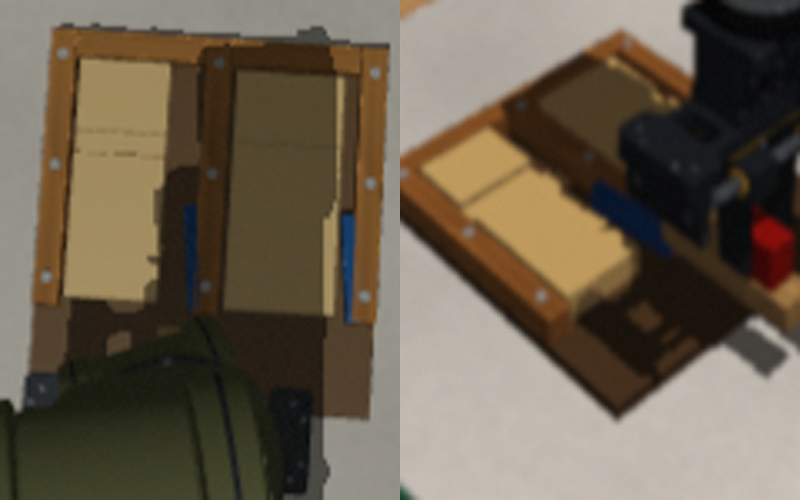

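The wedge is held at the tray mouth, in line with the gap (hidden by the arm from above; side view shows the grip at ≈(365,265)). Lowering it to the floor.

Emit:
tcp_steps:
  plan: [0,0.002,-0.001,0.01,0,0,0,0,0.002,-0.001,0.02,0,0,0,0,0.002,-0.001,0.026,0,0,0,0,0.002,-0.001,0.028,0,0,0,0,0.002,-0.001,0.028,0,0,0]

```text
clock: 14.4
tool_pos: [0.4562, 0.0128, 0.0432]
eef_rot: [1.0, -0.027, -0.0, 0.0]
contact_force: [-0.1, 0.5, -0.6]
opening: 0.241
finger_force: 50.0
```

```bash
python3 tr.py '[-.165,.0215,.0385]'
```

```text
pos [0.4562 0.0128 0.0432] yaw -0.053 shift [-0.0006  0.0008  0.0047] rot [ 0.0003  0.001  -0.    ] F [-0.1  0.5 -0.6] op 0.241 ff 49.998058676719666 t 14.4
tray xy of TCP -0.1644 0.0223 z 0.0432 F tray -0.1 0.5 -0.6 M [-0.02  0.01  0.01] moment ff 50.0
```

Emit:
tcp_steps:
  plan: [0,0,0.001,0.003,0,0,0,0,0,0.001,0.005,0,0,0,0,0,0.001,0.005,0,0,0]

```text
clock: 14.7
tool_pos: [0.4565, 0.0117, 0.0386]
eef_rot: [1.0, -0.027, -0.0, 0.0]
contact_force: [0.2, 0.1, -0.8]
opening: 0.249
finger_force: 50.0
```

```bash
python3 tr.py '[-.13,.0215,.0385]'
```

```text
pos [0.4565 0.0117 0.0386] yaw -0.0532 shift [ 0.034  -0.0003  0.0001] rot [ 0.0002  0.0001 -0.0002] F [ 0.2  0.1 -0.8] op 0.249 ff 49.9979504942894 t 14.7
tray xy of TCP -0.164 0.0212 z 0.0386 F tray 0.2 0.1 -0.8 M [0.03 0.07 0.01] moment ff 50.0
```

Emit:
tcp_steps:
  plan: [0,0.005,0,0.001,0,0,0,0,0.015,0,0.001,0,0,0,0,0.025,0,0.001,0,0,0,0,0.034,0,0.001,0,0,0,0,0.034,0,0.001,0,0,0]

```text
clock: 15.2
tool_pos: [0.4912, 0.0096, 0.0382]
eef_rot: [1.0, -0.027, 0.0, 0.0]
contact_force: [-0.7, -1.2, 3.6]
opening: 0.243
finger_force: 50.0
```

```bash
python3 tr.py '[-.095,.0222,.0380]'
```

```text
pos [0.4912 0.0096 0.0382] yaw -0.0538 shift [ 0.0343 -0.0013  0.0002] rot [ 0.0002 -0.0008 -0.0008] F [-0.7 -1.2  3.6] op 0.243 ff 49.999644085764885 t 15.2
tray xy of TCP -0.1293 0.021 z 0.0382 F tray -0.7 -1.2 3.6 M [-0.14  0.06 -0.05] moment ff 50.0
```

Emit:
tcp_steps:
  plan: [0,0.008,-0.001,0,0,0,0,0,0.016,-0.001,0,0,0,0,0,0.024,-0.001,0,0,0,0,0,0.032,-0.001,0,0,0,0,0,0.034,-0.001,0,0,0,0]

```text
clock: 15.7
tool_pos: [0.5221, 0.0088, 0.0382]
eef_rot: [1.0, -0.027, -0.002, 0.001]
contact_force: [-7.4, -0.5, 12.2]
opening: 0.246
finger_force: 50.0
```

```bash
python3 tr.py '[-.06,.0255,.0380]'
```

```text
pos [0.5221 0.0088 0.0382] yaw -0.0532 shift [ 0.0384 -0.0037 -0.    ] rot [ 0.0013  0.0048 -0.0002] F [-7.4 -0.5 12.2] op 0.246 ff 50.00177226588448 t 15.7
tray xy of TCP -0.0984 0.0218 z 0.0382 F tray -7.4 -0.9 12.2 M [0.22 1.55 0.01] moment ff 50.0
```

Emit:
tcp_steps:
  plan: [0,0,0,-0.001,0,0,0,0,0,0,-0.0015,0,0,0,0,0,0,-0.0015,0,0,0]

```text
clock: 16.0
tool_pos: [0.525, 0.0092, 0.0392]
eef_rot: [1.0, -0.027, 0.0, -0.0]
contact_force: [0.1, 0.2, -0.3]
opening: 0.242
finger_force: 50.0
```

```bash
python3 tr.py '[-.06,.0255,.0380]'
```

```text
pos [0.525  0.0092 0.0392] yaw -0.0532 shift [ 0.0355 -0.0031  0.0012] rot [-0.0001 -0.0009 -0.0002] F [ 0.1  0.2 -0.3] op 0.242 ff 49.9983986467123 t 16.0
tray xy of TCP -0.0955 0.0224 z 0.0392 F tray 0.1 0.2 -0.3 M [ 0.07  0.07 -0.01] moment ff 50.0
```

Emit:
tcp_steps:
  plan: [0,0.006,0,0,0,0,0,0,0.012,-0.0005,0,0,0,0,0,0.018,-0.001,0,0,0,0,0,0.024,-0.0015,0,0,0,0,0,0.03,-0.0022,0,0,0,0,0,0.03,-0.0022,0,0,0,0]

```text
clock: 16.6
tool_pos: [0.5558, 0.0101, 0.0392]
eef_rot: [1.0, -0.027, 0.001, -0.0]
contact_force: [0.8, 1.5, -1.3]
opening: 0.247
finger_force: 50.0
```

```bash
python3 tr.py '[-.04,.0275,.0388]'
```

```text
pos [0.5558 0.0101 0.0392] yaw -0.0532 shift [ 0.0248 -0.0026  0.0004] rot [-0.0006 -0.0016 -0.0002] F [ 0.8  1.5 -1.3] op 0.247 ff 49.99804828315973 t 16.6
tray xy of TCP -0.0648 0.0249 z 0.0392 F tray 0.7 1.6 -1.3 M [ 0.34 -0.12  0.04] moment ff 50.0
```

Emit:
tcp_steps:
  plan: [0,0.004,-0.001,0,0,0,0,0,0.008,-0.0013,0,0,0,0,0,0.012,-0.0017,0,0,0,0,0,0.016,-0.0021,0,0,0,0,0,0.02,-0.0025,0,0,0,0,0,0.02,-0.0025,0,0,0,0]

```text
clock: 17.2
tool_pos: [0.5759, 0.0112, 0.0393]
eef_rot: [1.0, -0.027, 0.001, -0.0]
contact_force: [0.0, 0.4, -0.1]
opening: 0.248
finger_force: 50.0
```

```bash
python3 tr.py '[-.03,.028,.0388]'
```

```text
pos [0.5759 0.0112 0.0393] yaw -0.0534 shift [ 0.0148 -0.001   0.0005] rot [-0.0002 -0.0019 -0.0004] F [ 0.   0.4 -0.1] op 0.248 ff 49.998193234205246 t 17.2
tray xy of TCP -0.0448 0.027 z 0.0393 F tray 0.0 0.4 -0.1 M [ 0.12 -0.06  0.02] moment ff 50.0
```

Emit:
tcp_steps:
  plan: [0,0.004,-0.0004,0,0,0,0,0,0.008,-0.0008,0,0,0,0,0,0.011,-0.0011,0,0,0,0,0,0.014,-0.0014,0,0,0,0,0,0.014,-0.0014,0,0,0,0]

```text
clock: 17.7
tool_pos: [0.5852, 0.0115, 0.0388]
eef_rot: [1.0, -0.027, -0.004, 0.001]
contact_force: [-7.1, 0.6, 4.2]
opening: 0.247
finger_force: 50.0
```

```bash
python3 tr.py '[-.025,.0285,.0388]'
```

```text
pos [0.5852 0.0115 0.0388] yaw -0.0533 shift [ 0.0105 -0.0007 -0.    ] rot [ 0.0015  0.0074 -0.0003] F [-7.1  0.6  4.2] op 0.247 ff 49.999069785392294 t 17.7
tray xy of TCP -0.0355 0.0278 z 0.0388 F tray -7.2 0.2 4.2 M [ 0.25  1.52 -0.01] moment ff 50.0
```

Emit:
tcp_steps:
  plan: [0,0.002,-0.0002,0,0,0,0,0,0.004,-0.0004,0,0,0,0,0,0.005,-0.0005,0,0,0,0,0,0.005,-0.0005,0,0,0,0]
  clamp_n: 60

```text
clock: 18.1
tool_pos: [0.5853, 0.0115, 0.0388]
eef_rot: [1.0, -0.026, -0.008, 0.001]
contact_force: [-16.6, 0.9, 12.7]
opening: 0.245
finger_force: 60.0
```

```bash
python3 tr.py '[-.025,.0285,.0388]'
```

```text
pos [0.5853 0.0115 0.0388] yaw -0.053 shift [ 0.0104 -0.0006 -0.0002] rot [0.0032 0.0168 0.0001] F [-16.6   0.9  12.7] op 0.245 ff 60.00165967794601 t 18.1
tray xy of TCP -0.0354 0.0279 z 0.0388 F tray -16.6 -0.0 12.7 M [ 0.33  3.15 -0.03] moment ff 60.0
```

```bash
python3 - <<'E'
from h import *
t=eyes.snapshot("top")[:,:,::-1];s=eyes.snapshot("side")[:,:,::-1]
cv2.imwrite("pics/top3.png",t);cv2.imwrite("pics/side3.png",s)
cv2.imwrite("pics/j.png",np.hstack([cv2.resize(t[170:300,260:364],(400,500),interpolation=2),cv2.resize(s[200:310,230:318],(400,500),interpolation=2)]))
E
```

```text
(no output)
```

View pics/j.png

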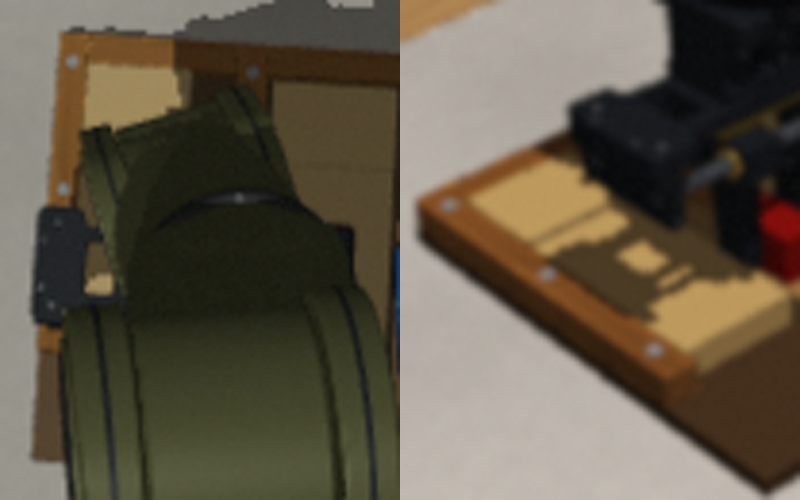

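Board now appears close to its fence at both ends; I'll check the strip between them numerically against the first pictures.

```bash
python3 - <<'E'
from h import *
yaw=-.053;u=np.array([np.cos(yaw),np.sin(yaw)]);v=np.array([-u[1],u[0]]);org=np.array([.6192,-.0182])
ys=np.arange(.118,.092,-.002)
print("y mm",(ys*1000).round().astype(int))
for n,xs in(("top",[.10,.09,.075]),("side",[.10,.08,.06,-.03,-.045,-.055])):
    for x in xs:
        for k in(0,3):
            I=cv2.imread(f"pics/{n}{k}.png")[...,1].astype(np.float32)   # green: rail low, pine high
            P=np.array([[*(org+x*u+y*v),.030] for y in ys]);p=proj(n,P).astype(np.float32)
            print(n,x,k,cv2.remap(I,p[:,:1],p[:,1:],1).ravel().round().astype(int))
E
python3 tr.py
```

```text
y mm [118 116 114 112 110 108 106 104 102 100  98  96  94]
top 0.1 0 [ 75  76  77  77  79  59  48  66 117 126 128 128 128]
top 0.1 3 [ 80  81  82  83  84  97 115 132 137 137 136 136 136]
top 0.09 0 [ 72  75  77  76  79  71  53  83 113 126 129 129 128]
top 0.09 3 [ 78  79  82  82  87 103 130 136 137 137 137 137 136]
top 0.075 0 [ 72  73  74  74  73  53  34  69 120 129 129 129 129]
top 0.075 3 [ 78  78  79  80  82  88 105 109  96  77  67  59  51]
side 0.1 0 [ 68  69  70  69  69  75  91 110 126 133 136 138 138]
side 0.1 3 [ 77  77  79  89 105 125 140 149 153 154 154 153 153]
side 0.08 0 [ 67  68  67  66  68  75  93 113 129 136 137 137 136]
side 0.08 3 [ 75  76  79  88 105 126 142 149 153 153 153 153 153]
side 0.06 0 [ 64  65  66  66  68  75  90 105 114 117 117 116 115]
side 0.06 3 [ 72  73  76  81  90 102 116 124 126 128 127 125 125]
side -0.03 0 [ 62  64  66  67  68  73  90 112 128 135 137 137 137]
side -0.03 3 [ 71  72  74  75  75  71  66  64  72  93 124 140 149]
side -0.045 0 [ 65  69  69  68  67  69  86 107 126 134 138 137 137]
side -0.045 3 [ 74  78  79  87 103 122 140 150 152 153 154 153 153]
side -0.055 0 [107  96  84  70  66  70  89 111 128 136 138 139 138]
side -0.055 3 [119 107  96  88  99 119 138 149 152 153 154 153 153]
tray xy of TCP -0.0354 0.0279 z 0.0388 F tray -16.5 -0.6 13.0 M [ 0.41  3.1  -0.03] moment ff 60.0
```

Emit:
tcp_steps:
  plan: [0,0.001,0,-0.0003,0,0,0,0,0.002,0,-0.0005,0,0,0,0,0.002,0,-0.0005,0,0,0,0,0.002,0,-0.0005,0,0,0,0,0.002,0,-0.0005,0,0,0,0,0.002,0,-0.0005,0,0,0]

```text
clock: 18.8
tool_pos: [0.5853, 0.0115, 0.0388]
eef_rot: [1.0, -0.026, -0.01, 0.002]
contact_force: [-18.6, 0.3, 13.3]
opening: 0.245
finger_force: 60.0
```

```bash
python3 tr.py
```

```text
tray xy of TCP -0.0354 0.0279 z 0.0388 F tray -18.6 -0.7 13.3 M [0.44 3.56 0.01] moment ff 60.0
```

```bash
python3 -c "
from plant import r, eyes
print(r.finish_job())"
```

```text
the job is handed in; nothing more can be done
None
```

I handed the job in with the wedge still held and jammed in the loose board's gap at about 18 N of push. The camera images show the board flush against its fence at both ends, and the lid lies flat on the bench clear of the box; the judge's verdict was not returned.

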